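Fit the sprung stop post to the jig plate

ROBOT

A 7-joint arm with a two-finger parallel gripper is mounted at the origin on a cart in front of the work surface, level with it; the furniture and walls round the work are solid. World frame = base frame: x ahead of the robot, y to its left, z up, the work surface at z = 0. Lengths are in m, angles in rad, forces in N, time in s.
With the tool pointing down it reaches from about 0.425 to 0.875 m from the base axis. Payload 4.7 kg.
Tool frame: the origin (TCP) lies at the very end of the fingers, on their centre line; the grasp point (between the pads) lies 19 mm behind it (robot.tcp_to_grasp is the distance from the TCP to the grasp point, in m); z points along the fingers, y is the line along which they close (so a half turn about z gives the same grasp; the last joint's range is limited). The gripper opens to 85 mm and grips with 20 to 120 N. Pads are 22 mm wide; open, the fingers measure 114 mm over their backs; the gripper's body (76 mm by 85 mm) begins 54 mm behind the grasp point. The pads swing forward as they close: fully open they stand 13 mm farther back than shut.
Start: joints at [-1.255, 0.321, -0.07, 1.45, 0.023, 1.371, -0.057], TCP at [0.193, 0.621, 0.231] pointing down, gripper open.
Joint ranges: [-2.86, 2.86], [-0.3, 2.09], [-1.38, 1.24], [0.06, 2.45], [-1.56, 4.7], [0.09, 2.05], [-2.69, 2.69]. Speed limits (rad/s): [2.57, 2.57, 3.14, 3.14, 3.14, 3.14, 3.14].

INTERFACE

Orientations are given as a unit quaternion [w, x, y, z].
In Python, from workcell import robot gives the robot as it stands.
- The arm moves only by the tool servo_tool, never from a script. Its argument "deltas" is a list of rows, each an object with "jaw": the opening, from 0 (shut) to 1 (fully open); "linear": the shift along the tool's x, y, z in m, a list of three; "dr": the turn, a rotation vector about the tool's x, y, z in degrees, a list of three. A call has 1 to 20 rows; each row shifts and turns the commanded pose from where the row before left it, along the tool's axes as they then stand; what a row does not reach is not made up. A row lasts 1/10 s, in which the tool goes at most 50 mm and 8.59 degrees, less where a joint would pass 70% of its speed; a pose out of reach is approached as far as the arm can. A call is refused whole if a number of a shift passes 0.05 or a number of a turn 8.59, either way. A call with a gripper value outside its range is refused whole. The fingers move at their own pace and stop on an object; the grip force is fixed at half the most. Time passes only in rows, so rows that do not move let the fingers close. It gives the time, the measured TCP pose, the force, the opening and the grip force at its end, in the units of the state.
- robot.get_state(): the state, without advancing time (a new reading comes with each control period).
- robot.capture(name): name is "side" or "top" or "wrist"; returns (picture, depth): 420x560x3 uint8, red, green, blue; 420x560 float32, m along the optical axis (not along the pixel's ray), 0 where there is no reading.
- robot.camera_info(name): a dict with "fx", "fy", "cx", "cy" (pixels), "R" (3x3) and "t" (3): a world point X has camera coordinates R X + t. Camera axes: x right, y down, z forward; pixel columns grow to the right and rows downward; lengths in m; the calibration is good to about 2 mm. A picture is of the moment at which its call begins: read the wrist's pose just before it. camera_info takes no time and is no camera call; for the wrist camera it gives the pose at the moment of the call.
- robot.hand_in(): hands the job in; it is judged then, once.
The state is a dict: "clock": time; "joint_positions": joint angles; "qd": joint speeds; "tau": joint torques, N m; "ee_pos": TCP position; "tool_rot": TCP orientation; "wrist_force": force on the tool from outside, world axes, zero at the start; "ft_torque": the same for the moment, N m; "width": opening from 0.0 (shut) to 1.0 (fully open); "grip_force": force on a finger pad.
Only numpy, scipy, OpenCV 4.12 (cv2) and the standard library are available. Lean on these libraries where they do the work, as an engineer would, in place of code of your own. Each camera call takes 0.05 s, during which the arm holds its last target. There are 200 camera calls.

TASK

Take the wooden block in the gripper and wipe all four wood chips off the top of the jig plate with it, then lay the block back on the bench beside the plate. Then fit the stop post into the plate's bayonet socket, so that it can be screwed fast there: set its two lugs in the notches, push it down against the spring until its flange is flush on the plate, and twist it clockwise (seen from above), nearly a quarter turn, to the stop. Until its locking screw is tightened the springs lift the post and turn it back, so do not let go: finish while still holding it flush and twisted home, and leave the screwdriver, glue bottle and roll of tape where they are.

Things in the scene. Friction and masses are not known exactly. Their poses are not given: they have to be found in the camera images.
- jig_plate: Fixed jig plate: bare aluminium plate 160 mm (x) by 220 mm (y) on a plywood frame, its level, rimless top face 60 mm above the bench. Origin at the centre of the underside, on the bench; z up.
- socket (a point): Centre of the bayonet socket's mouth, in the middle of the plate's top face; axes as the plate's. A round bore 44 mm in diameter with two notches along the plate's +x and -x, 18 mm wide, reaching to 31 mm from the centre; the ring is 7 mm thick, hollow below. Scribed lines 42 to 52 mm from the centre mark the notches and, 80 degrees clockwise of them, where the lugs stand when home.
- dust_cap (a joint): The dark steel dust cap that fills bore and notches flush with the plate on a spring; the post pushes it straight down. Value in m: 0 = flush with the plate, 0.016 = post pushed in until its flange is flush. The spring pushes up with 3.6 N at 0 and 11 N at 0.016.
- catch_ring (a joint): Sprung ring hidden under the plate. With the post down, its lugs carry the ring along once turned about 0.19 rad clockwise from the notches. Value in rad: 0 = at rest, 1.2 = at the stop (post turned 1.39 rad, 80 degrees, from the notches). The spring turns it back with 0.06 Nm at 0 and 0.3 Nm at the stop. Let go, it turns the post back. The lugs cannot turn anticlockwise.
- stop_post: Loose steel post, about 0.3 kg, 62 mm high, upright on the bench to one side of the plate. Origin: centre of foot's underside, z up. Foot: 40 mm diameter, 16 mm long, tapered edge, two lugs along its +x and -x (12 mm wide, 6 mm high at the bottom, 28 mm out from the axis). Flange z = 16 to 22 mm, 64 mm diameter, ears to 38 mm over the lugs. Flush, the origin is 16 mm below the plate's top.
- post_head (a point): Point on the post's axis 46 mm above its origin, in the square head to grip: 30 mm by 30 mm, sides parallel to the post's x and y, from z = 22 to 62 mm of the post. A groove in its top runs along x (the lugs' line). A half turn of the post makes no difference. When seated the lugs have 3 mm of play below the ring, which the spring takes up if the post is not pressed down.
- wood_block: Loose plain grey-brown softwood block, 40 mm (x) by 140 mm (y) by 35 mm high, 0.09 kg, lying on the bench on the other side of the plate from the post. Origin at the centre of its underside. Grip it across its 40 mm width.
- chip_a: Loose splinter of pine waste on the plate, about 40 x 17 x 7 mm; origin at the centre of its underside.
- chip_b: Loose splinter of pine waste on the plate, about 32 x 21 x 8 mm; origin as above.
- chip_c: Loose splinter of pine waste on the plate, over or near the socket, about 36 x 15 x 6 mm; origin as above.
- chip_d: Loose splinter of pine waste on the plate, about 27 x 20 x 7 mm; origin as above.
- screwdriver: Screwdriver with red handle lying behind the plate, 231 mm long; leave it.
- glue_bottle: White glue bottle with red cap, 213 mm tall, standing at the right; leave it.
- masking_tape: Roll of masking tape, 104 mm in diameter, 25 mm high, lying behind the plate; leave it.

How it is judged:
By the outcome, as a careful person would: the job done as asked, in the order asked, and still so for the second after the job is handed in, while the arm keeps its last pose, push and grip.
It also fails if it takes over 67 s, if anything falls off the work surface, if the arm or the gripper's body presses on something with over 40 N, if the wrist force passes 120 N, or if a joint passes its speed limit or range.

## Working session

There is one attempt and no reset: what is moved stays moved. The work goes in short steps, Python scripts to look and compute and a tool call to move; the robot and the scene stay as the last step left them, time stands still between calls to the robot, and variables do not carry over. Pictures are saved under pics/ and viewed, at most 10 in all, crops included, and the job is handed in when it is done.

Besides the shell and the picture viewer there is one more tool, called after ">>>" by a JSON object that holds its "op" and its "data", one argument or row to a line. servo_tool: Moves the arm, as the interface text tells. Its arguments: {"type":"object","properties":{"deltas":{"type":"array"}},"required":["deltas"]}

```bash
ls; mkdir -p pics; python3 - <<'E'
from workcell import robot
import cv2,numpy as np
s=robot.get_state();print({k:np.round(v,3).tolist() for k,v in s.items()}, robot.tcp_to_grasp)
for n in("top","side"):
    p,d=robot.capture(n);cv2.imwrite(f"pics/{n}0.png",p[:,:,::-1]);np.savez(f"{n}0.npz",p=p,d=d)
    i=robot.camera_info(n);print(n,{k:np.round(v,3).tolist() for k,v in i.items()})
E
```

```text
pics
{'clock': 0.0, 'joint_positions': [-1.255, 0.322, -0.07, 1.452, 0.023, 1.371, -0.057], 'qd': [-0.0, -0.001, -0.001, 0.0, 0.001, -0.001, -0.001], 'tau': [-0.0, -49.359, -0.382, -31.433, 0.013, 0.011, -0.0], 'ee_pos': [0.193, 0.62, 0.23], 'tool_rot': [-0.0, 0.15, 0.989, -0.001], 'wrist_force': [1.102, -0.197, 0.539], 'ft_torque': [0.065, -0.052, 0.019], 'grip_force': 0.0, 'width': 1.0} 0.0187
top {'fx': 406.188, 'fy': 406.188, 'cx': 280.171, 'cy': 202.671, 'R': [[0.024, -0.999, 0.021], [-0.997, -0.025, -0.069], [0.069, -0.02, -0.997]], 't': [-0.076, 0.632, 1.005]}
side {'fx': 538.939, 'fy': 538.939, 'cx': 286.307, 'cy': 206.688, 'R': [[0.854, -0.52, 0.012], [-0.335, -0.568, -0.752], [0.398, 0.638, -0.659]], 't': [-0.567, 0.225, 1.492]}
```

View pics/top0.png

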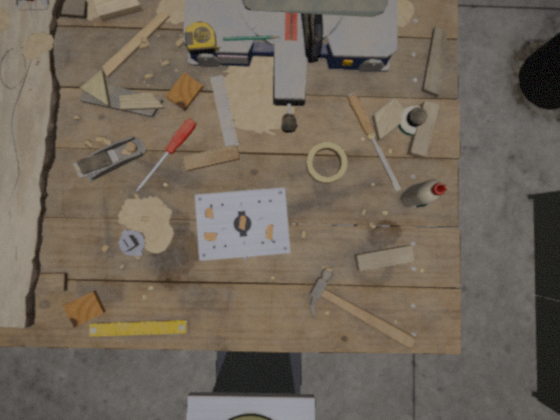

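View pics/side0.png

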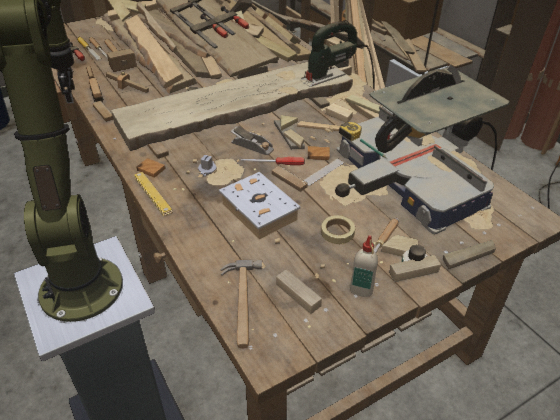

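The top view shows the plate at (242,223), with chips at (210,213), (210,237), (243,223) and (269,232). The post is at (131,240) on the left and the block at (385,258) on the right. The glue bottle is at (425,193), the tape at (327,162) and the screwdriver at (165,155).

```bash
cat > h.py <<'E'
import numpy as np,cv2
from workcell import robot
def ray(info,uv,z):
    R=np.array(info["R"]);t=np.array(info["t"]);uv=np.atleast_2d(uv).astype(float)
    d=np.c_[(uv[:,0]-info["cx"])/info["fx"],(uv[:,1]-info["cy"])/info["fy"],np.ones(len(uv))]@R
    c=-R.T@t
    return c+d*((z-c[2])/d[:,2])[:,None]
def cloud(info,d):
    v,u=np.mgrid[:d.shape[0],:d.shape[1]]
    c=np.dstack([(u-info["cx"])/info["fx"]*d,(v-info["cy"])/info["fy"]*d,d])
    return (c-np.array(info["t"]))@np.array(info["R"])
def rect(mask,info,z):
    cs,_=cv2.findContours(mask.astype(np.uint8),cv2.RETR_EXTERNAL,cv2.CHAIN_APPROX_NONE)
    c=max(cs,key=cv2.contourArea)[:,0,:]
    P=ray(info,c,z)[:,:2]
    r=cv2.minAreaRect((P*1000).astype(np.float32));return r,cv2.boxPoints(r)
E
python3 - <<'E'
from h import *
for n,win in (("top",dict(plate=(180,300,175,270),post=(115,148,222,258),block=(345,425,235,280))),("side",dict(plate=(210,310,160,240),post=(195,220,148,178),block=(265,330,260,315)))):
    i=robot.camera_info(n);f=np.load(n+"0.npz");d=f["d"];X=cloud(i,d)
    for k,z,lo,hi in(("plate",.06,.05,.075),("post",.062,.05,.075),("block",.035,.022,.05)):
        a,b,c,e=win[k];m=np.zeros(d.shape,bool);m[c:e,a:b]=True
        m&=(X[...,2]>lo)&(X[...,2]<hi)&(d>0)
        if m.sum()<20: print(n,k,'few',m.sum());continue
        r,bx=rect(m,i,z);print(n,k,m.sum(),np.round(r[0],1),np.round(r[1],1),round(r[2],1),'zmed',np.median(X[m][:,2]).round(4),'cl',np.round(X[m].mean(0),4))
    a,b,c,e=dict(top=(110,430,170,290),side=(180,340,130,330))[n]
    if n=="top": 
        p=np.hstack([f["p"][175:275,185:305],f["p"][205:305,110:150],f["p"][205:305,345:425]]);
    else: p=np.hstack([f["p"][145:245,190:310],f["p"][240:340,250:350]])
    cv2.imwrite(f"pics/{n}c.png",cv2.resize(p[:,:,::-1],None,fx=3.3,fy=3.3,interpolation=cv2.INTER_CUBIC))
a=cv2.imread("pics/topc.png");b=cv2.imread("pics/sidec.png");w=max(a.shape[1],b.shape[1])
P=np.vstack([cv2.copyMakeBorder(q,0,0,0,w-q.shape[1],cv2.BORDER_CONSTANT) for q in(a,b)]);cv2.imwrite("pics/both.png",cv2.resize(P,(min(w,800),600)))
E
```

```text
top plate 5961 [577.2  30.8] [164.6 219.9] 6.2 zmed 0.0609 cl [0.5789 0.0313 0.0611]
top post 177 [525.9 305. ] [31.4 32.6] 36.0 zmed 0.0623 cl [0.526  0.3054 0.0619]
top block 942 [ 503.1 -324.3] [ 41.1 142.4] 11.1 zmed 0.0356 cl [ 0.5031 -0.3244  0.0354]
side plate 2390 [574.1  24.2] [167.7 227. ] 6.1 zmed 0.0577 cl [0.5759 0.0231 0.0577]
side post 72 [518.8 295. ] [49.2 35.2] 47.9 zmed 0.0578 cl [0.5241 0.3024 0.0573]
side block 695 [ 498.5 -331.4] [ 47.5 146.7] 11.3 zmed 0.0323 cl [ 0.501  -0.3299  0.0319]
```

View pics/both.png

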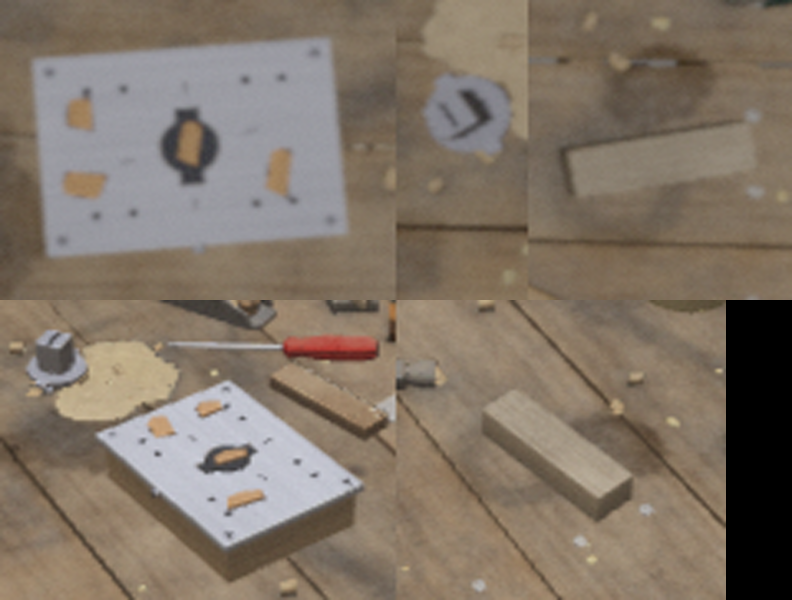

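The plate is at about (0.577, 0.031) with yaw +6°. The block is at (0.503, -0.324) with yaw +11°. The post is at (0.526, 0.305), and its ear at the lower right suggests a yaw near 36°. I'll go over the post first and check it with the wrist camera.

```bash
cat >> h.py <<'E'
from scipy.spatial.transform import Rotation as Ro
def tool(s=None):
    s=s or robot.get_state();q=s["tool_rot"];return np.array(s["ee_pos"]),Ro.from_quat([q[1],q[2],q[3],q[0]]).as_matrix()
def Rt(yaw):
    a=np.radians(yaw);c,s=np.cos(a),np.sin(a);return np.array([[-s,c,0],[c,s,0],[0,0,-1.]])
def plan(*tg,cur=None):
    p,R=cur or tool();print("at",p.round(4),"yaw",np.degrees(np.arctan2(R[1,1],R[0,1])).round(1),"tilt",np.degrees(np.arccos(-R[2,2])).round(2))
    for x,y,z,yaw in tg:
        t=np.array([x,y,z]);T=Rt(yaw);d=R.T@(t-p)
        print(" lin mm",(d*1e3).round(1),"n50",int(np.ceil(abs(d).max()/.05)),"then dr",np.degrees(Ro.from_matrix(R.T@T).as_rotvec()).round(2))
        p,R=t,T
E
python3 - <<'E'
from h import *
i=robot.camera_info("top");f=np.load("top0.npz");X=cloud(i,f["d"])
m=(X[...,2]>.1)&(X[...,0]>.5)&(X[...,0]<.75)&(X[...,1]<-.2)&(X[...,1]>-.5)
print("bottle",X[m].min(0),X[m].max(0),m.sum())
plan((.46,.27,.23,36),(.5,.031,.23,6))
E
```

```text
bottle [ 0.63110368 -0.42372956  0.10005398] [ 0.68973385 -0.37054426  0.21556942] 596
at [0.1931 0.6201 0.2303] yaw 72.7 tilt 0.1
 lin mm [-358.9 -255.     0.8] n50 8 then dr [-0.09  0.04 36.71]
 lin mm [-216.9 -108.1    0. ] n50 5 then dr [ 0.  0. 30.]
```

>>> {"op": "servo_tool", "data": {
  "deltas": [
    {"jaw":1,"linear":[-0.04,-0.028,0],"dr":[0,0,0]},
    {"jaw":1,"linear":[-0.04,-0.028,0],"dr":[0,0,0]},
    {"jaw":1,"linear":[-0.04,-0.028,0],"dr":[0,0,0]},
    {"jaw":1,"linear":[-0.04,-0.028,0],"dr":[0,0,0]},
    {"jaw":1,"linear":[-0.04,-0.028,0],"dr":[0,0,0]},
    {"jaw":1,"linear":[-0.04,-0.028,0],"dr":[0,0,0]},
    {"jaw":1,"linear":[-0.04,-0.028,0],"dr":[0,0,0]},
    {"jaw":1,"linear":[-0.04,-0.028,0],"dr":[0,0,0]},
    {"jaw":1,"linear":[-0.04,-0.03,0],"dr":[0,0,0]},
    {"jaw":1,"linear":[0,0,0],"dr":[0,0,8]},
    {"jaw":1,"linear":[0,0,0],"dr":[0,0,8]},
    {"jaw":1,"linear":[0,0,0],"dr":[0,0,8]},
    {"jaw":1,"linear":[0,0,0],"dr":[0,0,8]},
    {"jaw":1,"linear":[0,0,0],"dr":[0,0,4.7]},
    {"jaw":1,"linear":[0,0,0],"dr":[0,0,0]},
    {"jaw":1,"linear":[0,0,0],"dr":[0,0,0]}
  ]
}}

```text
clock: 1.7
ee_pos: [0.4613, 0.271, 0.231]
tool_rot: [-0.0, 0.453, 0.892, -0.0]
wrist_force: [-0.1, 0.0, -0.2]
width: 0.999
grip_force: 0.0
```

```bash
python3 - <<'E'
from h import *
i=robot.camera_info("wrist");p,d=robot.capture("wrist");cv2.imwrite("pics/w1.png",p[:,:,::-1]);np.savez("w1.npz",p=p,d=d,**i)
R=np.array(i["R"]);t=np.array(i["t"]);print("cam",-R.T@t,"fwd",R[2])
for P in((.526,.305,.062),(.577,.031,.06)):
    c=R@P+t;print(c,i["fx"]*c[0]/c[2]+i["cx"],i["fy"]*c[1]/c[2]+i["cy"])
plan((.5,.031,.23,6))
E
```

```text
cam [0.42127673 0.3272028  0.37187567] fwd [ 0.16159428 -0.22143125 -0.96169407]
[ 0.07150936 -0.00828592  0.31984467] 349.3735598598518 203.35168063067042
[-0.04895706  0.23285922  0.39068153] 239.92310347265254 398.46218015340133
at [0.4613 0.2711 0.2311] yaw 36.1 tilt 0.02
 lin mm [-216.7 -110.2    1.2] n50 5 then dr [-2.000e-02  0.000e+00  3.011e+01]
```

View pics/w1.png

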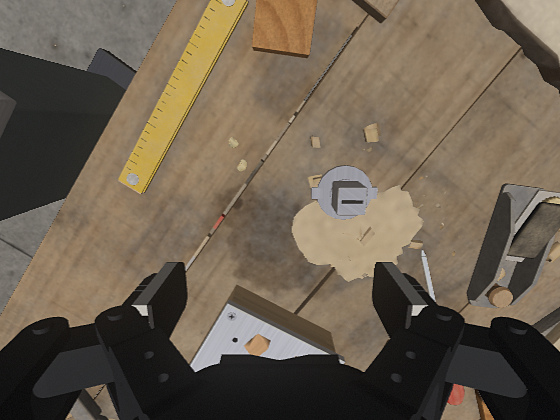

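The post top is at (352,203). Its groove and ears, at (313,193) and (376,188), run along the image x axis, so the yaw is about 36°, as expected. I'll refine that from this view and move to above the plate.

```bash
python3 - <<'E'
from h import *
f=np.load("w1.npz");i={k:f[k] for k in("fx","fy","cx","cy","R","t")};X=cloud(i,f["d"])
m=np.zeros(f["d"].shape,bool);m[155:230,300:390]=True
k=m&(X[...,2]>.05)&(X[...,2]<.075)
r,b=rect(k,i,.062);print("head",r,X[k].mean(0))
k=m&(X[...,2]>.012)&(X[...,2]<.035)
pts=X[k|(m&(X[...,2]>.012))];c=np.array(r[0])/1e3
q=X[k];rad=np.hypot(*(q[:,:2]-c).T);e=q[rad>.0335];a=np.degrees(np.arctan2(e[:,1]-c[1],e[:,0]-c[0]));print("ears",len(e),np.sort(a.round()%180),rad.max())
E
```

```text
head ((524.8152465820312, 308.8738098144531), (31.178890228271484, 30.318347930908203), 36.226226806640625) [0.52581995 0.30856691 0.05973594]
ears 124 [  2.   5.   9.  13.  14.  15.  16.  17.  18.  19.  20.  20.  21.  22.
  23.  23.  23.  24.  24.  25.  25.  25.  25.  25.  26.  26.  26.  26.
  27.  27.  27.  28.  29.  29.  29.  29.  29.  29.  29.  30.  30.  31.
  31.  31.  31.  31.  31.  32.  32.  32.  32.  32.  33.  33.  33.  34.
  34.  34.  34.  34.  35.  35.  35.  35.  36.  36.  36.  36.  36.  36.
  37.  37.  38.  38.  38.  38.  38.  38.  38.  39.  40.  40.  40.  40.
  40.  40.  41.  41.  41.  41.  42.  42.  42.  42.  42.  42.  43.  43.
  43.  44.  44.  44.  44.  45.  46.  46.  47.  47.  48.  49.  49.  50.
  50. 128. 130. 131. 134. 142. 144. 145. 148. 150. 154. 158.] 0.03979898585767873
```

>>> {"op": "servo_tool", "data": {
  "deltas": [
    {"jaw":1,"linear":[-0.043,-0.022,0],"dr":[0,0,0]},
    {"jaw":1,"linear":[-0.043,-0.022,0],"dr":[0,0,0]},
    {"jaw":1,"linear":[-0.043,-0.022,0],"dr":[0,0,0]},
    {"jaw":1,"linear":[-0.043,-0.022,0],"dr":[0,0,0]},
    {"jaw":1,"linear":[-0.043,-0.022,0],"dr":[0,0,0]},
    {"jaw":1,"linear":[0,0,0],"dr":[0,0,8]},
    {"jaw":1,"linear":[0,0,0],"dr":[0,0,8]},
    {"jaw":1,"linear":[0,0,0],"dr":[0,0,8]},
    {"jaw":1,"linear":[0,0,0],"dr":[0,0,6]},
    {"jaw":1,"linear":[0,0,0],"dr":[0,0,0]}
  ]
}}

```text
clock: 2.75
ee_pos: [0.4989, 0.0325, 0.2313]
tool_rot: [-0.0, 0.669, 0.743, 0.0]
wrist_force: [0.7, 0.7, -0.6]
width: 1.001
grip_force: 0.0
```

```bash
python3 - <<'E'
from h import *
i=robot.camera_info("wrist");p,d=robot.capture("wrist");cv2.imwrite("pics/w2.png",p[:,:,::-1]);np.savez("w2.npz",p=p,d=d,**i)
X=cloud(i,d)
hsv=cv2.cvtColor(p,cv2.COLOR_RGB2HSV)
k=(X[...,2]>.05)&(X[...,2]<.075)&(X[...,0]>.45)&(X[...,0]<.7)&(X[...,1]>-.1)&(X[...,1]<.17)&(d>0)
k=cv2.morphologyEx(k.astype(np.uint8),cv2.MORPH_OPEN,np.ones((3,3)))
r,b=rect(k,i,.06);print("plate",r,b.round(1),"z",np.median(X[k>0][:,2]))
plan((.503,-.324,.12,11))
E
```

```text
plate ((578.0338745117188, 31.761802673339844), (163.9634246826172, 217.9208984375), 6.1910176277160645) [[484.8 131.2]
 [508.3 -85.4]
 [671.3 -67.7]
 [647.8 148.9]] z 0.058345826650780225
at [0.4989 0.0325 0.2313] yaw 6.2 tilt 0.0
 lin mm [-354.9  -34.3  111.3] n50 8 then dr [ 0.   -0.   -4.81]
```

View pics/w2.png

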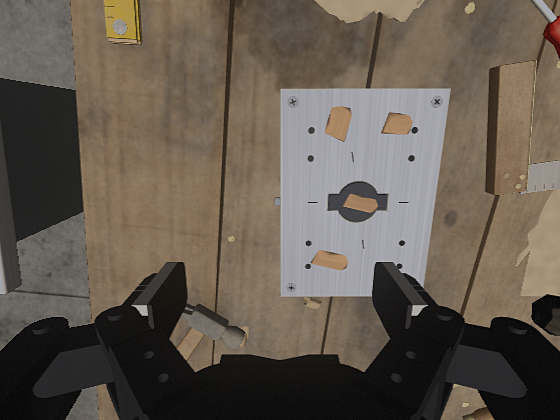

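The wrist view shows the plate corners at about (281,89), (450,89), (425,297) and (280,297). The socket is at (358,202) with its notches along image x. The chips are at (338,124), (397,124), (360,203) and (329,260). Next I'll fetch the block.

```bash
python3 - <<'E'
from h import *
f=np.load("w2.npz");i={k:f[k] for k in("fx","fy","cx","cy","R","t")};p=f["p"]
hsv=cv2.cvtColor(p,cv2.COLOR_RGB2HSV);roi=np.zeros(p.shape[:2],bool);roi[95:292,287:425]=True
ch=roi&(hsv[...,1]>90);A=np.radians(6.2);W=np.array([[np.cos(A),np.sin(A)],[-np.sin(A),np.cos(A)]])
for c in cv2.findContours(ch.astype(np.uint8),cv2.RETR_EXTERNAL,cv2.CHAIN_APPROX_NONE)[0]:
    if cv2.contourArea(c)<100: continue
    q=(ray(i,c[:,0],.064)[:,:2]-[.578,.0318])@W.T;print("chip",(q.min(0)*1e3).round(),(q.max(0)*1e3).round())
dk=np.zeros_like(ch);dk[175:228,322:393]=True
dk&=(p.max(2)<90)|(ch);r,b=rect(dk,i,.06);print("socket",r)
E
```

```text
chip [-44. -74.] [ -5. -52.]
chip [-13. -10.] [22.  9.]
chip [20. 68.] [47. 87.]
chip [-34.  62.] [-11.  93.]
socket ((580.2772216796875, 32.05107498168945), (42.553565979003906, 59.34517288208008), 69.1444320678711)
```

>>> {"op": "servo_tool", "data": {
  "deltas": [
    {"jaw":1,"linear":[-0.0445,-0.0043,0],"dr":[0,0,-4.8]},
    {"jaw":1,"linear":[-0.0445,-0.001,0],"dr":[0,0,0]},
    {"jaw":1,"linear":[-0.0445,-0.001,0],"dr":[0,0,0]},
    {"jaw":1,"linear":[-0.0445,-0.001,0],"dr":[0,0,0]},
    {"jaw":1,"linear":[-0.0445,-0.001,0],"dr":[0,0,0]},
    {"jaw":1,"linear":[-0.0445,0,0],"dr":[0,0,0]},
    {"jaw":1,"linear":[-0.0445,0,0],"dr":[0,0,0]},
    {"jaw":1,"linear":[-0.0395,0,0],"dr":[0,0,0]},
    {"jaw":1,"linear":[0,0,0.04],"dr":[0,0,0]},
    {"jaw":1,"linear":[0,0,0.04],"dr":[0,0,0]},
    {"jaw":1,"linear":[0,0,0.04],"dr":[0,0,0]},
    {"jaw":1,"linear":[0,0,0],"dr":[0,0,0]}
  ]
}}

```text
clock: 4.0
ee_pos: [0.5493, -0.3114, 0.1054]
tool_rot: [-0.005, 0.636, 0.771, -0.001]
wrist_force: [-0.5, -0.6, -1.0]
width: 1.006
grip_force: 0.0
```

```bash
python3 -c "
from h import *
plan((.503,-.3244,.012,11.1))"
```

```text
at [ 0.5493 -0.3114  0.1054] yaw 11.0 tilt 0.64
 lin mm [ -4.6 -47.1  93.8] n50 2 then dr [-0.53 -0.37 -0.12]
```

>>> {"op": "servo_tool", "data": {
  "deltas": [
    {"jaw":1,"linear":[-0.0046,-0.047,0],"dr":[0,0,0]},
    {"jaw":1,"linear":[0,0,0.02],"dr":[-0.5,-0.4,0]},
    {"jaw":1,"linear":[0,0,0.03],"dr":[0,0,0]},
    {"jaw":1,"linear":[0,0,0.03],"dr":[0,0,0]},
    {"jaw":1,"linear":[0,0,0.013],"dr":[0,0,0]},
    {"jaw":1,"linear":[0,0,0],"dr":[0,0,0]},
    {"jaw":0.2,"linear":[0,0,0],"dr":[0,0,0]},
    {"jaw":0.2,"linear":[0,0,0],"dr":[0,0,0]},
    {"jaw":0.2,"linear":[0,0,0],"dr":[0,0,0]},
    {"jaw":0.2,"linear":[0,0,0],"dr":[0,0,0]},
    {"jaw":0.2,"linear":[0,0,0],"dr":[0,0,0]},
    {"jaw":0.2,"linear":[0,0,0],"dr":[0,0,0]}
  ]
}}

```text
clock: 5.2
ee_pos: [0.5094, -0.3285, 0.02]
tool_rot: [0.007, 0.637, 0.771, 0.002]
wrist_force: [-0.6, -0.3, 6.0]
width: 0.449
grip_force: 62.8
```

```bash
python3 - <<'E'
from h import *
p,R=tool();print(robot.get_state()["grip_force"],robot.get_state()["width"])
A=np.radians(6.2);u=np.array([-np.sin(A),np.cos(A)]);s=np.array([.578,.0318])
st=s+u*.119
plan((p[0],p[1],.20,96.2),(*st,.20,96.2),(*st,.08,96.2))
E
```

```text
62.805469036102295 0.44932098420132244
at [ 0.5094 -0.3285  0.02  ] yaw 10.8 tilt 0.8
 lin mm [  -1.5    2.  -179.9] n50 4 then dr [  0.15   0.87 -85.38]
 lin mm [-107.1  469.8    0. ] n50 10 then dr [0. 0. 0.]
 lin mm [  0.   0. 120.] n50 3 then dr [0. 0. 0.]
```

>>> {"op": "servo_tool", "data": {
  "deltas": [
    {"jaw":0.2,"linear":[0,0,-0.03],"dr":[0,0,0]},
    {"jaw":0.2,"linear":[0,0,-0.05],"dr":[0,0,0]},
    {"jaw":0.2,"linear":[0,0,-0.05],"dr":[0,0,0]},
    {"jaw":0.2,"linear":[0,0,-0.05],"dr":[0,0,0]},
    {"jaw":0.2,"linear":[0,0,0],"dr":[0,0.8,-7.8]},
    {"jaw":0.2,"linear":[0,0,0],"dr":[0,0,-7.8]},
    {"jaw":0.2,"linear":[0,0,0],"dr":[0,0,-7.8]},
    {"jaw":0.2,"linear":[0,0,0],"dr":[0,0,-7.8]},
    {"jaw":0.2,"linear":[0,0,0],"dr":[0,0,-7.8]},
    {"jaw":0.2,"linear":[0,0,0],"dr":[0,0,-7.8]},
    {"jaw":0.2,"linear":[0,0,0],"dr":[0,0,-7.8]},
    {"jaw":0.2,"linear":[0,0,0],"dr":[0,0,-7.8]},
    {"jaw":0.2,"linear":[0,0,0],"dr":[0,0,-7.8]},
    {"jaw":0.2,"linear":[0,0,0],"dr":[0,0,-7.8]},
    {"jaw":0.2,"linear":[0,0,0],"dr":[0,0,-7.4]},
    {"jaw":0.2,"linear":[0,0,0],"dr":[0,0,0]},
    {"jaw":0.2,"linear":[0,0,0],"dr":[0,0,0]}
  ]
}}

```text
clock: 6.9
ee_pos: [0.5063, -0.3268, 0.1983]
tool_rot: [0.003, -0.053, 0.999, 0.004]
wrist_force: [0.4, 0.3, -0.5]
width: 0.453
grip_force: 61.9
```

```bash
python3 - <<'E'
from h import *
A=np.radians(6.2);u=np.array([-np.sin(A),np.cos(A)]);s=np.array([.578,.0318])
st=s+u*.119
plan((*st,.20,96.2),(*st,.10,96.2));print(robot.get_state()["joint_positions"])
E
```

```text
at [ 0.5063 -0.3268  0.1983] yaw 96.0 tilt 0.61
 lin mm [-108.7  468.     2.7] n50 10 then dr [ 0.45  0.41 -0.17]
 lin mm [  0.   0. 100.] n50 2 then dr [0. 0. 0.]
[ 0.06481144  0.25829114  0.55932404  1.63975529 -0.15281387  1.28439108
  2.32857928]
```

>>> {"op": "servo_tool", "data": {
  "deltas": [
    {"jaw":0.2,"linear":[-0.0109,0.0468,0],"dr":[0.45,0.4,0]},
    {"jaw":0.2,"linear":[-0.0109,0.0468,0],"dr":[0,0,0]},
    {"jaw":0.2,"linear":[-0.0109,0.0468,0],"dr":[0,0,0]},
    {"jaw":0.2,"linear":[-0.0109,0.0468,0],"dr":[0,0,0]},
    {"jaw":0.2,"linear":[-0.0109,0.0468,0],"dr":[0,0,0]},
    {"jaw":0.2,"linear":[-0.0109,0.0468,0],"dr":[0,0,0]},
    {"jaw":0.2,"linear":[-0.0109,0.0468,0],"dr":[0,0,0]},
    {"jaw":0.2,"linear":[-0.0109,0.0468,0],"dr":[0,0,0]},
    {"jaw":0.2,"linear":[-0.0109,0.0468,0],"dr":[0,0,0]},
    {"jaw":0.2,"linear":[-0.0109,0.0468,0],"dr":[0,0,0]},
    {"jaw":0.2,"linear":[0,0,0.05],"dr":[0,0,0]},
    {"jaw":0.2,"linear":[0,0,0.05],"dr":[0,0,0]},
    {"jaw":0.2,"linear":[0,0,0],"dr":[0,0,0]},
    {"jaw":0.2,"linear":[0,0,0],"dr":[0,0,0]}
  ]
}}

```text
clock: 8.3
ee_pos: [0.564, 0.1498, 0.0988]
tool_rot: [-0.001, -0.053, 0.999, -0.0]
wrist_force: [0.3, -0.0, -0.0]
width: 0.452
grip_force: 61.9
```

```bash
python3 - <<'E'
from h import *
A=np.radians(6.2);u=np.array([-np.sin(A),np.cos(A)]);s=np.array([.578,.0318])
st=s+u*.119
plan((*st,.082,96.2))
for n in ("side","top"):
    i=robot.camera_info(n);p,d=robot.capture(n);cv2.imwrite(f"pics/{n}2.png",p[:,:,::-1]);
c=cv2.imread("pics/side2.png")[110:260,180:340];cv2.imwrite("pics/s2c.png",cv2.resize(c,None,fx=3.75,fy=3.75,interpolation=cv2.INTER_CUBIC))
E
```

```text
at [0.564  0.1498 0.0988] yaw 96.1 tilt 0.08
 lin mm [-1.2  0.2 16.8] n50 1 then dr [-0.05 -0.07 -0.1 ]
```

View pics/s2c.png

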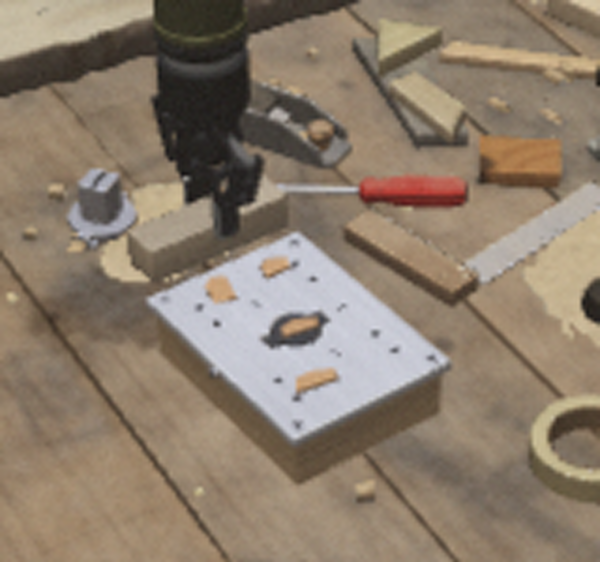

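The block is held level above the plate's +y edge, clear of the four chips and the post. I'll lower it in small steps until it touches.

>>> {"op": "servo_tool", "data": {
  "deltas": [
    {"jaw":0.2,"linear":[-0.001,0,0.012],"dr":[0,0,0]},
    {"jaw":0.2,"linear":[0,0,0.003],"dr":[0,0,0]},
    {"jaw":0.2,"linear":[0,0,0],"dr":[0,0,0]},
    {"jaw":0.2,"linear":[0,0,0],"dr":[0,0,0]}
  ]
}}

```text
clock: 8.8
ee_pos: [0.5653, 0.1503, 0.0839]
tool_rot: [0.0, -0.054, 0.999, -0.0]
wrist_force: [0.3, 0.5, -1.0]
width: 0.447
grip_force: 61.9
```

>>> {"op": "servo_tool", "data": {
  "deltas": [
    {"jaw":0.2,"linear":[0,0,0.003],"dr":[0,0,0]},
    {"jaw":0.2,"linear":[0,0,0],"dr":[0,0,0]},
    {"jaw":0.2,"linear":[0,0,0],"dr":[0,0,0]}
  ]
}}

```text
clock: 9.1
ee_pos: [0.5652, 0.1504, 0.0806]
tool_rot: [0.0, -0.054, 0.999, -0.0]
wrist_force: [0.4, -0.3, -0.7]
width: 0.454
grip_force: 61.9
```

>>> {"op": "servo_tool", "data": {
  "deltas": [
    {"jaw":0.2,"linear":[0,0,0.002],"dr":[0,0,0]},
    {"jaw":0.2,"linear":[0,0,0],"dr":[0,0,0]},
    {"jaw":0.2,"linear":[0,0,0],"dr":[0,0,0]}
  ]
}}

```text
clock: 9.4
ee_pos: [0.5654, 0.1505, 0.0799]
tool_rot: [0.0, -0.054, 0.999, 0.0]
wrist_force: [-2.4, -1.3, 6.3]
width: 0.45
grip_force: 62.6
```

>>> {"op": "servo_tool", "data": {
  "deltas": [
    {"jaw":0.2,"linear":[0,0,-0.001],"dr":[0,0,0]},
    {"jaw":0.2,"linear":[0,-0.01,0],"dr":[0,0,0]},
    {"jaw":0.2,"linear":[0,-0.018,0],"dr":[0,0,0]},
    {"jaw":0.2,"linear":[0,-0.018,0],"dr":[0,0,0]},
    {"jaw":0.2,"linear":[0,-0.018,0],"dr":[0,0,0]},
    {"jaw":0.2,"linear":[0,-0.018,0],"dr":[0,0,0]},
    {"jaw":0.2,"linear":[0,-0.018,0],"dr":[0,0,0]},
    {"jaw":0.2,"linear":[0,-0.018,0],"dr":[0,0,0]},
    {"jaw":0.2,"linear":[0,-0.018,0],"dr":[0,0,0]},
    {"jaw":0.2,"linear":[0,-0.018,0],"dr":[0,0,0]},
    {"jaw":0.2,"linear":[0,0,0],"dr":[0,0,0]}
  ]
}}

```text
clock: 10.5
ee_pos: [0.5825, -0.007, 0.0802]
tool_rot: [0.001, -0.052, 0.999, -0.001]
wrist_force: [0.8, -2.4, 3.4]
width: 0.453
grip_force: 62.4
```

```bash
python3 - <<'E'
from h import *
A=np.radians(6.2);u=np.array([-np.sin(A),np.cos(A)]);s=np.array([.578,.0318]);e=s-u*.145
p,_=tool();print("along",(p[:2]-s)@u)
plan((*e,.080,96.2))
E
```

```text
along -0.03905968590341128
at [ 0.5825 -0.007   0.0802] yaw 95.9 tilt 0.18
 lin mm [  -0.2 -105.9    0.5] n50 3 then dr [-0.15  0.1  -0.27]
```

>>> {"op": "servo_tool", "data": {
  "deltas": [
    {"jaw":0.2,"linear":[0,-0.018,0],"dr":[0,0,-0.2]},
    {"jaw":0.2,"linear":[0,-0.018,0],"dr":[0,0,0]},
    {"jaw":0.2,"linear":[0,-0.018,0],"dr":[0,0,0]},
    {"jaw":0.2,"linear":[0,-0.018,-0.0005],"dr":[0,0,0]},
    {"jaw":0.2,"linear":[0,-0.018,0],"dr":[0,0,0]},
    {"jaw":0.2,"linear":[0,-0.018,0],"dr":[0,0,0]},
    {"jaw":0.2,"linear":[0,-0.01,0],"dr":[0,0,0]},
    {"jaw":0.2,"linear":[0,0,-0.04],"dr":[0,0,0]},
    {"jaw":0.2,"linear":[0,0,-0.05],"dr":[0,0,0]},
    {"jaw":0.2,"linear":[0,0,0],"dr":[0,0,0]}
  ]
}}

```text
clock: 11.5
ee_pos: [0.5992, -0.1204, 0.1774]
tool_rot: [0.006, -0.056, 0.998, -0.001]
wrist_force: [1.4, -0.7, -0.3]
width: 0.448
grip_force: 62.0
```

```bash
python3 - <<'E'
from h import *
out=[]
for n,(a,b,c,e) in (("side",(180,340,110,260)),("top",(180,340,170,290))):
    p,d=robot.capture(n);out.append(cv2.resize(p[c:e,a:b,::-1],(400,int(400*(e-c)/(b-a))),interpolation=cv2.INTER_CUBIC))
h=max(o.shape[0] for o in out)
cv2.imwrite("pics/after.png",np.hstack([cv2.copyMakeBorder(o,0,h-o.shape[0],0,0,0) for o in out]))
plan((.503,-.324,.17,96),)
E
```

```text
at [ 0.5957 -0.1194  0.1713] yaw 96.5 tilt 0.15
 lin mm [ 115.1 -192.9    1.1] n50 4 then dr [-0.01  0.15  0.45]
```

View pics/after.png

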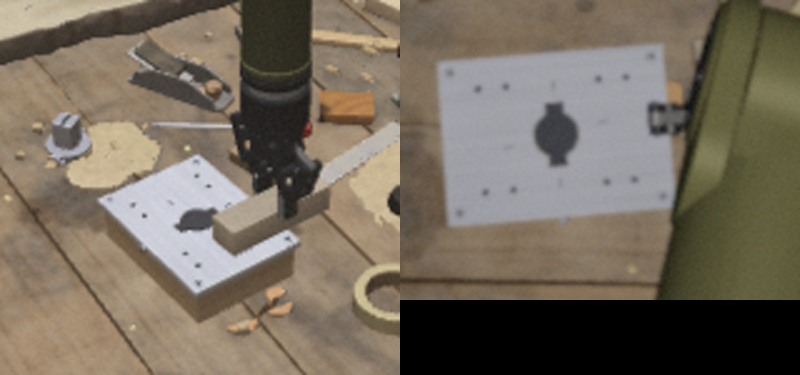

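The plate is clear and the chips lie on the bench past its -y end, around (265,310) in the left crop. I'll lay the block down at about (0.50, -0.30).

>>> {"op": "servo_tool", "data": {
  "deltas": [
    {"jaw":0.2,"linear":[0.028,-0.045,0],"dr":[0,0,0]},
    {"jaw":0.2,"linear":[0.028,-0.045,0],"dr":[0,0,0]},
    {"jaw":0.2,"linear":[0.028,-0.045,0],"dr":[0,0,0]},
    {"jaw":0.2,"linear":[0.028,-0.045,0],"dr":[0,0,0]},
    {"jaw":0.2,"linear":[0,0,0.05],"dr":[0,0,0]},
    {"jaw":0.2,"linear":[0,0,0.05],"dr":[0,0,0]},
    {"jaw":0.2,"linear":[0,0,0.03],"dr":[0,0,0]},
    {"jaw":0.2,"linear":[0,0,0],"dr":[0,0,0]},
    {"jaw":0.2,"linear":[0,0,0],"dr":[0,0,0]}
  ]
}}

```text
clock: 12.5
ee_pos: [0.5082, -0.3, 0.0394]
tool_rot: [-0.001, -0.056, 0.998, 0.0]
wrist_force: [1.2, -0.5, -0.6]
width: 0.453
grip_force: 61.9
```

```bash
python3 - <<'E'
from h import *
p,_=tool();plan((p[0],p[1],.0195,96))
print(robot.get_state()["joint_positions"])
E
```

```text
at [ 0.5082 -0.3     0.0394] yaw 96.4 tilt 0.13
 lin mm [-0.  -0.  19.9] n50 1 then dr [ 0.05 -0.13  0.43]
[ 0.11253164  0.38596044  0.44848209  1.8186343  -0.1965812   0.98323241
  2.32516576]
```

>>> {"op": "servo_tool", "data": {
  "deltas": [
    {"jaw":0.2,"linear":[0,0,0.013],"dr":[0,0,0]},
    {"jaw":0.2,"linear":[0,0,0.0065],"dr":[0,0,0]},
    {"jaw":0.2,"linear":[0,0,0],"dr":[0,0,0]},
    {"jaw":0.2,"linear":[0,0,0],"dr":[0,0,0]},
    {"jaw":1,"linear":[0,0,0],"dr":[0,0,0]},
    {"jaw":1,"linear":[0,0,0],"dr":[0,0,0]},
    {"jaw":1,"linear":[0,0,0],"dr":[0,0,0]},
    {"jaw":1,"linear":[0,0,0],"dr":[0,0,0]},
    {"jaw":1,"linear":[0,0,-0.02],"dr":[0,0,0]},
    {"jaw":1,"linear":[0,0,-0.04],"dr":[0,0,0]},
    {"jaw":1,"linear":[0,0,-0.05],"dr":[0,0,0]},
    {"jaw":1,"linear":[0,0,-0.05],"dr":[0,0,0]},
    {"jaw":1,"linear":[0,0,-0.05],"dr":[0,0,0]},
    {"jaw":1,"linear":[0,0,0],"dr":[0,0,0]},
    {"jaw":1,"linear":[0,0,0],"dr":[0,0,0]}
  ]
}}

```text
clock: 14.0
ee_pos: [0.5096, -0.3009, 0.2323]
tool_rot: [0.002, -0.056, 0.998, -0.001]
wrist_force: [0.1, 0.8, -1.1]
width: 1.001
grip_force: 0.0
```

```bash
python3 - <<'E'
from h import *
p,_=tool();plan((.5,.03,.231,96.4),(.5,.03,.231,6.2),(.46,.272,.231,36.2))
i=robot.camera_info("top");p,d=robot.capture("top");X=cloud(i,d)
m=np.zeros(d.shape,bool);m[200:320,330:440]=True;m&=(X[...,2]>.02)&(X[...,2]<.05)
r,_=rect(m,i,.035);print("block",r)
E
```

```text
at [ 0.5096 -0.3009  0.2323] yaw 96.4 tilt 0.21
 lin mm [-27.4 329.9   0.9] n50 7 then dr [-0.09  0.19  0.01]
 lin mm [0. 0. 0.] n50 0 then dr [ 0.   0.  90.2]
 lin mm [244.9 -13.6   0. ] n50 5 then dr [  0.   0. -30.]
block ((504.69305419921875, -299.4784240722656), (140.207275390625, 43.32303237915039), 6.140810012817383)
```

>>> {"op": "servo_tool", "data": {
  "deltas": [
    {"jaw":1,"linear":[-0.0039,0.0471,0],"dr":[0,0,0]},
    {"jaw":1,"linear":[-0.0039,0.0471,0],"dr":[0,0,0]},
    {"jaw":1,"linear":[-0.0039,0.0471,0],"dr":[0,0,0]},
    {"jaw":1,"linear":[-0.0039,0.0471,0],"dr":[0,0,0]},
    {"jaw":1,"linear":[-0.0039,0.0471,0],"dr":[0,0,0]},
    {"jaw":1,"linear":[-0.0039,0.0471,0],"dr":[0,0,0]},
    {"jaw":1,"linear":[-0.0039,0.0471,0],"dr":[0,0,0]},
    {"jaw":1,"linear":[0,0,0],"dr":[0,0,8.2]},
    {"jaw":1,"linear":[0,0,0],"dr":[0,0,8.2]},
    {"jaw":1,"linear":[0,0,0],"dr":[0,0,8.2]},
    {"jaw":1,"linear":[0,0,0],"dr":[0,0,8.2]},
    {"jaw":1,"linear":[0,0,0],"dr":[0,0,8.2]},
    {"jaw":1,"linear":[0,0,0],"dr":[0,0,8.2]},
    {"jaw":1,"linear":[0,0,0],"dr":[0,0,8.2]},
    {"jaw":1,"linear":[0,0,0],"dr":[0,0,8.2]},
    {"jaw":1,"linear":[0,0,0],"dr":[0,0,8.2]},
    {"jaw":1,"linear":[0,0,0],"dr":[0,0,8.2]},
    {"jaw":1,"linear":[0,0,0],"dr":[0,0,8.2]},
    {"jaw":1,"linear":[0,0,0],"dr":[0,0,0]},
    {"jaw":1,"linear":[0,0,0],"dr":[0,0,0]}
  ]
}}

```text
clock: 16.05
ee_pos: [0.4984, 0.0302, 0.2291]
tool_rot: [-0.001, 0.666, 0.746, -0.001]
wrist_force: [0.9, -0.4, 0.1]
width: 0.997
grip_force: 0.0
```

```bash
python3 - <<'E'
from h import *
i=robot.camera_info("wrist");p,d=robot.capture("wrist");cv2.imwrite("pics/w3.png",p[:,:,::-1]);np.savez("w3.npz",p=p,d=d,**i)
R=np.array(i["R"]);t=np.array(i["t"])
c=R@[.578,.0318,.06]+t;u,v=int(i["fx"]*c[0]/c[2]+i["cx"]),int(i["fy"]*c[1]/c[2]+i["cy"]);print(u,v)
dk=np.zeros(d.shape,bool);dk[v-38:v+38,u-42:u+42]=True;dk&=p.max(2)<100
n,l,st,_=cv2.connectedComponentsWithStats(dk.astype(np.uint8));j=1+st[1:,4].argmax();dk=l==j;print(st[j])
r,b=rect(dk,i,.06);print("socket rect",r)
q=ray(i,np.argwhere(dk)[:,::-1],.06)[:,:2];m=q.mean(0);e=np.linalg.eigh(np.cov(q.T))[1][:,1];print("centroid",m,"notch yaw",np.degrees(np.arctan2(e[1],e[0])))
X=cloud(i,d)
k=((X[...,2]>.05)&(X[...,2]<.075)&(X[...,0]>.45)&(X[...,0]<.7)&(X[...,1]>-.1)&(X[...,1]<.17)&(d>0)).astype(np.uint8)
print("plate",rect(cv2.morphologyEx(k,cv2.MORPH_OPEN,np.ones((3,3))),i,.06)[0])
plan((.46,.272,.231,6.2),(.46,.272,.231,36.2))
E
```

```text
356 200
[ 329  180   61   41 1694]
socket rect ((580.2644653320312, 32.14640426635742), (60.74080276489258, 41.84789276123047), 6.454880237579346)
centroid [0.58023599 0.03239729] notch yaw -173.70904783655607
plate ((578.1531372070312, 31.97607421875), (164.2634735107422, 216.8804931640625), 6.422872543334961)
at [0.4986 0.0301 0.2295] yaw 6.4 tilt 0.11
 lin mm [244.7 -11.5  -1.6] n50 5 then dr [-0.11  0.02  0.18]
 lin mm [0. 0. 0.] n50 0 then dr [  0.   0. -30.]
```

View pics/w3.png

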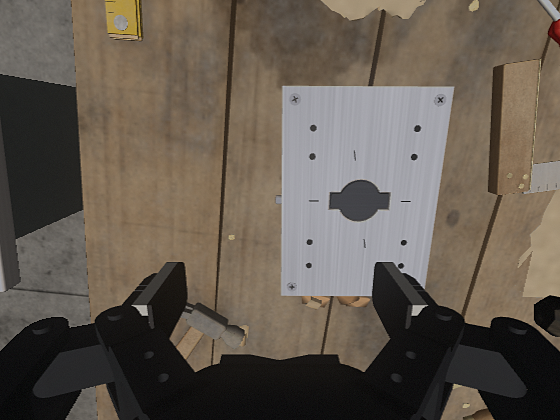

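The plate is bare, the chips lie at its -y edge around (340,300), and the socket is at (359,200), i.e. (0.580, 0.032) with yaw 6.4°. Next I'll pick up the post.

```bash
python3 - <<'E'
from h import *
plan((.5252,.3085,.2,6.4),(.5252,.3085,.2,36.2))
E
```

```text
at [0.4986 0.0301 0.2295] yaw 6.4 tilt 0.11
 lin mm [273.7  57.4  29.3] n50 6 then dr [-0.11  0.02 -0.02]
 lin mm [0. 0. 0.] n50 0 then dr [  0.    0.  -29.8]
```

>>> {"op": "servo_tool", "data": {
  "deltas": [
    {"jaw":1,"linear":[0.0456,0.0096,0],"dr":[0,0,0]},
    {"jaw":1,"linear":[0.0456,0.0096,0],"dr":[0,0,0]},
    {"jaw":1,"linear":[0.0456,0.0096,0],"dr":[0,0,0]},
    {"jaw":1,"linear":[0.0456,0.0096,0],"dr":[0,0,0]},
    {"jaw":1,"linear":[0.0456,0.0096,0],"dr":[0,0,0]},
    {"jaw":1,"linear":[0.0456,0.0096,0.029],"dr":[0,0,0]},
    {"jaw":1,"linear":[0,0,0],"dr":[0,0,-7.5]},
    {"jaw":1,"linear":[0,0,0],"dr":[0,0,-7.5]},
    {"jaw":1,"linear":[0,0,0],"dr":[0,0,-7.4]},
    {"jaw":1,"linear":[0,0,0.03],"dr":[0,0,-7.4]},
    {"jaw":1,"linear":[0,0,0.05],"dr":[0,0,0]},
    {"jaw":1,"linear":[0,0,0],"dr":[0,0,0]},
    {"jaw":1,"linear":[0,0,0],"dr":[0,0,0]},
    {"jaw":1,"linear":[0,0,0],"dr":[0,0,0]}
  ]
}}

```text
clock: 17.5
ee_pos: [0.5278, 0.3051, 0.1266]
tool_rot: [0.001, 0.454, 0.891, 0.001]
wrist_force: [-0.2, 0.3, 0.8]
width: 1.004
grip_force: 0.0
```

```bash
python3 - <<'E'
from h import *
plan((.5252,.3085,.030,36.2))
E
```

```text
at [0.5278 0.3051 0.1266] yaw 36.0 tilt 0.21
 lin mm [ 4.4 -0.5 96.6] n50 2 then dr [ 0.21  0.04 -0.16]
```

>>> {"op": "servo_tool", "data": {
  "deltas": [
    {"jaw":1,"linear":[0.0044,-0.0005,0],"dr":[0.2,0,-0.15]},
    {"jaw":1,"linear":[0,0,0.03],"dr":[0,0,0]},
    {"jaw":1,"linear":[0,0,0.035],"dr":[0,0,0]},
    {"jaw":1,"linear":[0,0,0.022],"dr":[0,0,0]},
    {"jaw":1,"linear":[0,0,0.009],"dr":[0,0,0]},
    {"jaw":1,"linear":[0,0,0],"dr":[0,0,0]},
    {"jaw":1,"linear":[0,0,0],"dr":[0,0,0]}
  ]
}}

```text
clock: 18.2
ee_pos: [0.5244, 0.3082, 0.03]
tool_rot: [0.0, 0.453, 0.892, -0.0]
wrist_force: [0.3, 0.1, 0.8]
width: 1.0
grip_force: 0.0
```

```bash
python3 - <<'E'
from h import *
plan((.5252,.3085,.030,36.2))
E
```

```text
at [0.5244 0.3082 0.03  ] yaw 36.2 tilt 0.04
 lin mm [-0.2  0.8  0. ] n50 1 then dr [-0.03  0.03 -0.03]
```

>>> {"op": "servo_tool", "data": {
  "deltas": [
    {"jaw":0.1,"linear":[0,0,0],"dr":[0,0,0]},
    {"jaw":0.1,"linear":[0,0,0],"dr":[0,0,0]},
    {"jaw":0.1,"linear":[0,0,0],"dr":[0,0,0]},
    {"jaw":0.1,"linear":[0,0,0],"dr":[0,0,0]},
    {"jaw":0.1,"linear":[0,0,0],"dr":[0,0,0]},
    {"jaw":0.1,"linear":[0,0,0],"dr":[0,0,0]},
    {"jaw":0.1,"linear":[0,0,0],"dr":[0,0,0]}
  ]
}}

```text
clock: 18.9
ee_pos: [0.524, 0.3078, 0.0291]
tool_rot: [-0.0, 0.453, 0.892, -0.001]
wrist_force: [0.3, 0.1, 4.6]
width: 0.343
grip_force: 60.6
```

```bash
python3 - <<'E'
from h import *
s=robot.get_state();print(s["grip_force"],s["width"],s["wrist_force"]);plan((.5252,.3085,.030,36.2))
E
```

```text
60.634403228759766 0.34307589366533714 [0.26507988 0.13280997 4.57127344]
at [0.524  0.3078 0.0291] yaw 36.2 tilt 0.08
 lin mm [-0.1  1.3 -0.9] n50 1 then dr [-0.08  0.02 -0.04]
```

>>> {"op": "servo_tool", "data": {
  "deltas": [
    {"jaw":0.1,"linear":[0,0,-0.02],"dr":[0,0,0]},
    {"jaw":0.1,"linear":[0,0,-0.04],"dr":[0,0,0]},
    {"jaw":0.1,"linear":[0,0,-0.04],"dr":[0,0,0]},
    {"jaw":0.1,"linear":[0,0,-0.01],"dr":[0,0,0]},
    {"jaw":0.1,"linear":[0,0,0],"dr":[0,0,7.5]},
    {"jaw":0.1,"linear":[0,0,0],"dr":[0,0,7.5]},
    {"jaw":0.1,"linear":[0,0,0],"dr":[0,0,7.5]},
    {"jaw":0.1,"linear":[0,0,0],"dr":[0,0,7.3]},
    {"jaw":0.1,"linear":[0,0,0],"dr":[0,0,0]},
    {"jaw":0.1,"linear":[0,0,0],"dr":[0,0,0]}
  ]
}}

```text
clock: 19.9
ee_pos: [0.5226, 0.307, 0.1366]
tool_rot: [-0.0, 0.666, 0.746, -0.003]
wrist_force: [-1.0, -0.7, -3.1]
width: 0.343
grip_force: 59.9
```

```bash
python3 - <<'E'
from h import *
s=robot.get_state();print(s["grip_force"],s["width"],s["wrist_force"]);plan((.579,.032,.14,6.4),(.579,.032,.092,6.4))
i=robot.camera_info("top");p,d=robot.capture("top");cv2.imwrite("pics/top5.png",p[:,:,::-1])
dk=np.zeros(d.shape,bool);dk[200:246,220:265]=True;dk&=p.max(2)<100
print("socket top",rect(dk,i,.06)[0], dk.sum())
E
```

```text
59.887651205062866 0.34342549197850236 [-1.03896463 -0.73390527 -3.05987986]
at [0.5226 0.307  0.1366] yaw 6.5 tilt 0.36
 lin mm [-279.7   24.6   -2.6] n50 6 then dr [-0.3   0.19  0.14]
 lin mm [ 0.  0. 48.] n50 1 then dr [0. 0. 0.]
socket top ((578.826171875, 32.32107925415039), (39.050621032714844, 54.03089904785156), 65.0341796875) 274
```

Both views agree on a socket at about (0.579, 0.032).

>>> {"op": "servo_tool", "data": {
  "deltas": [
    {"jaw":0.1,"linear":[-0.0466,0.0041,0],"dr":[-0.3,0.2,0]},
    {"jaw":0.1,"linear":[-0.0466,0.0041,0],"dr":[0,0,0]},
    {"jaw":0.1,"linear":[-0.0466,0.0041,0],"dr":[0,0,0]},
    {"jaw":0.1,"linear":[-0.0466,0.0041,0],"dr":[0,0,0]},
    {"jaw":0.1,"linear":[-0.0466,0.0041,0],"dr":[0,0,0]},
    {"jaw":0.1,"linear":[-0.0466,0.0041,0],"dr":[0,0,0]},
    {"jaw":0.1,"linear":[0,0,0.03],"dr":[0,0,0]},
    {"jaw":0.1,"linear":[0,0,0],"dr":[0,0,0]},
    {"jaw":0.1,"linear":[0,0,0],"dr":[0,0,0]},
    {"jaw":0.1,"linear":[0,0,0],"dr":[0,0,0]}
  ]
}}

```text
clock: 20.95
ee_pos: [0.5796, 0.0339, 0.1089]
tool_rot: [0.001, 0.666, 0.746, 0.002]
wrist_force: [0.0, -0.2, -1.5]
width: 0.346
grip_force: 60.0
```

```bash
python3 - <<'E'
from h import *
plan((.579,.032,.094,6.4))
out=[]
for n,(a,b,c,e) in (("side",(200,320,130,240)),("wrist",(0,560,0,420))):
    p,d=robot.capture(n);out.append(cv2.resize(p[c:e,a:b,::-1],(400,int(400*(e-c)/(b-a))),interpolation=cv2.INTER_CUBIC))
h=max(o.shape[0] for o in out)
cv2.imwrite("pics/pre.png",np.hstack([cv2.copyMakeBorder(o,0,h-o.shape[0],0,0,0) for o in out]))
E
```

```text
at [0.5796 0.0339 0.1089] yaw 6.5 tilt 0.25
 lin mm [-1.9 -0.9 14.9] n50 1 then dr [ 0.23 -0.11  0.13]
```

View pics/pre.png

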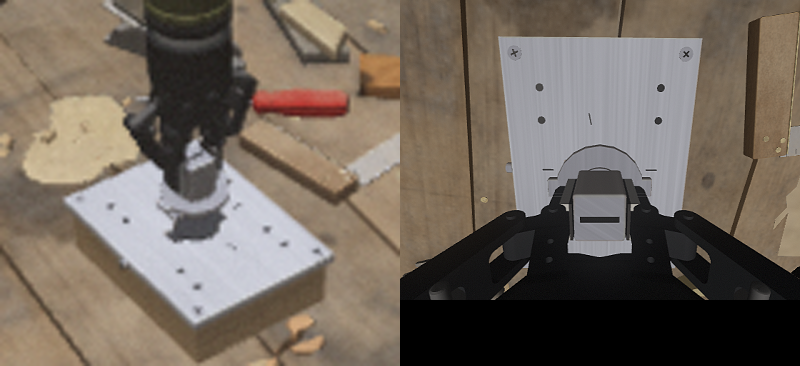

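The post is held upright above the socket, with its ears in line with the notch marks at (549,170) and (650,170) in the right crop. I'll correct x and y and then lower it.

>>> {"op": "servo_tool", "data": {
  "deltas": [
    {"jaw":0.1,"linear":[-0.0018,-0.0008,0.006],"dr":[0.2,-0.1,0.1]},
    {"jaw":0.1,"linear":[0,0,0.006],"dr":[0,0,0]},
    {"jaw":0.1,"linear":[0,0,0],"dr":[0,0,0]},
    {"jaw":0.1,"linear":[0,0,0],"dr":[0,0,0]},
    {"jaw":0.1,"linear":[0,0,0],"dr":[0,0,0]}
  ]
}}

```text
clock: 21.55
ee_pos: [0.5785, 0.0306, 0.096]
tool_rot: [-0.0, 0.667, 0.745, -0.0]
wrist_force: [-0.0, 0.7, -3.7]
width: 0.343
grip_force: 60.0
```

```bash
python3 - <<'E'
from h import *
plan((.579,.032,.089,6.4))
E
```

```text
at [0.5785 0.0306 0.096 ] yaw 6.3 tilt 0.05
 lin mm [1.3 0.6 7. ] n50 1 then dr [-0.05  0.01 -0.13]
```

>>> {"op": "servo_tool", "data": {
  "deltas": [
    {"jaw":0.1,"linear":[0.0011,0.0006,0.004],"dr":[0,0,0]},
    {"jaw":0.1,"linear":[0,0,0.004],"dr":[0,0,0]},
    {"jaw":0.1,"linear":[0,0,0.002],"dr":[0,0,0]},
    {"jaw":0.1,"linear":[0,0,0.002],"dr":[0,0,0]},
    {"jaw":0.1,"linear":[0,0,0],"dr":[0,0,0]},
    {"jaw":0.1,"linear":[0,0,0],"dr":[0,0,0]}
  ]
}}

```text
clock: 22.15
ee_pos: [0.5793, 0.0321, 0.0845]
tool_rot: [-0.0, 0.667, 0.745, 0.0]
wrist_force: [-0.2, 0.6, 3.1]
width: 0.337
grip_force: 60.8
```

The force of about 6 N matches the cap spring at 4–5 mm, so the post is going in.

>>> {"op": "servo_tool", "data": {
  "deltas": [
    {"jaw":0.1,"linear":[0,0,0.003],"dr":[0,0,0]},
    {"jaw":0.1,"linear":[0,0,0.003],"dr":[0,0,0]},
    {"jaw":0.1,"linear":[0,0,0.003],"dr":[0,0,0]},
    {"jaw":0.1,"linear":[0,0,0.002],"dr":[0,0,0]},
    {"jaw":0.1,"linear":[0,0,0],"dr":[0,0,0]},
    {"jaw":0.1,"linear":[0,0,0],"dr":[0,0,0]}
  ]
}}

```text
clock: 22.75
ee_pos: [0.5794, 0.032, 0.0737]
tool_rot: [-0.0, 0.667, 0.745, 0.0]
wrist_force: [-1.8, 2.0, 7.9]
width: 0.344
grip_force: 61.4
```

>>> {"op": "servo_tool", "data": {
  "deltas": [
    {"jaw":0.1,"linear":[0,0,0.002],"dr":[0,0,0]},
    {"jaw":0.1,"linear":[0,0,0],"dr":[0,0,0]},
    {"jaw":0.1,"linear":[0,0,0],"dr":[0,0,0]}
  ]
}}

```text
clock: 23.05
ee_pos: [0.5794, 0.0321, 0.0731]
tool_rot: [-0.0, 0.667, 0.745, 0.0]
wrist_force: [-4.7, 1.3, 14.5]
width: 0.337
grip_force: 62.5
```

Flush: the force stiffens at z = 0.073. Now the twist clockwise, which is +z of the tool.

>>> {"op": "servo_tool", "data": {
  "deltas": [
    {"jaw":0.1,"linear":[0,0,0.001],"dr":[0,0,0]},
    {"jaw":0.1,"linear":[0,0,0],"dr":[0,0,4]},
    {"jaw":0.1,"linear":[0,0,0],"dr":[0,0,5]},
    {"jaw":0.1,"linear":[0,0,0],"dr":[0,0,5]},
    {"jaw":0.1,"linear":[0,0,0],"dr":[0,0,5]},
    {"jaw":0.1,"linear":[0,0,0],"dr":[0,0,5]},
    {"jaw":0.1,"linear":[0,0,0],"dr":[0,0,5]},
    {"jaw":0.1,"linear":[0,0,0],"dr":[0,0,5]},
    {"jaw":0.1,"linear":[0,0,0],"dr":[0,0,5]},
    {"jaw":0.1,"linear":[0,0,0],"dr":[0,0,0]},
    {"jaw":0.1,"linear":[0,0,0],"dr":[0,0,0]}
  ]
}}

```text
clock: 24.15
ee_pos: [0.5816, 0.032, 0.0731]
tool_rot: [0.001, 0.878, 0.479, 0.002]
wrist_force: [-0.0, 1.1, 15.6]
width: 0.341
grip_force: 62.6
```

```bash
python3 - <<'E'
from h import *
s=robot.get_state();print(s["ft_torque"],s["wrist_force"]);plan((.5794,.032,.0731,-73.7))
E
```

```text
[0.31149188 0.58881753 0.06916095] [-0.04265252  1.11267447 15.57124899]
at [0.5816 0.032  0.0731] yaw -32.7 tilt 0.27
 lin mm [-1.2 -1.8  0. ] n50 1 then dr [ 0.14 -0.25 40.97]
```

>>> {"op": "servo_tool", "data": {
  "deltas": [
    {"jaw":0.1,"linear":[0,0,0],"dr":[0,0,5]},
    {"jaw":0.1,"linear":[0,0,0],"dr":[0,0,5]},
    {"jaw":0.1,"linear":[0,0,0],"dr":[0,0,5]},
    {"jaw":0.1,"linear":[0,0,0],"dr":[0,0,5]},
    {"jaw":0.1,"linear":[0,0,0],"dr":[0,0,5]},
    {"jaw":0.1,"linear":[0,0,0],"dr":[0,0,5]},
    {"jaw":0.1,"linear":[0,0,0],"dr":[0,0,4]},
    {"jaw":0.1,"linear":[0,0,0],"dr":[0,0,3]},
    {"jaw":0.1,"linear":[0,0,0],"dr":[0,0,0]},
    {"jaw":0.1,"linear":[0,0,0],"dr":[0,0,0]}
  ]
}}

```text
clock: 25.15
ee_pos: [0.5818, 0.0312, 0.0731]
tool_rot: [0.001, 0.984, 0.176, 0.003]
wrist_force: [0.2, -0.4, 15.9]
width: 0.345
grip_force: 62.6
```

```bash
python3 - <<'E'
from h import *
s=robot.get_state();print(s["ft_torque"],s["wrist_force"],s["joint_positions"]);plan((.5794,.032,.0731,-73.7))
E
```

```text
[0.02699353 0.40665062 0.227387  ] [ 0.17801594 -0.43465907 15.89769519] [-0.41091664  0.31351872  0.36404431  1.81760256 -0.12785033  1.02826887
 -1.21456972]
at [0.5818 0.0312 0.0731] yaw -69.7 tilt 0.3
 lin mm [-2.  -1.6 -0. ] n50 1 then dr [ 0.11 -0.28  3.97]
```

>>> {"op": "servo_tool", "data": {
  "deltas": [
    {"jaw":0.1,"linear":[0,0,0],"dr":[0,0,2]},
    {"jaw":0.1,"linear":[0,0,0],"dr":[0,0,2]},
    {"jaw":0.1,"linear":[0,0,0],"dr":[0,0,1.5]},
    {"jaw":0.1,"linear":[0,0,0],"dr":[0,0,0]},
    {"jaw":0.1,"linear":[0,0,0],"dr":[0,0,0]},
    {"jaw":0.1,"linear":[0,0,0],"dr":[0,0,0]}
  ]
}}

```text
clock: 25.75
ee_pos: [0.582, 0.0311, 0.0731]
tool_rot: [0.001, 0.991, 0.13, 0.003]
wrist_force: [-0.3, -0.8, 15.3]
width: 0.341
grip_force: 64.1
```

```bash
python3 - <<'E'
from h import *
s=robot.get_state();print(s["ft_torque"],s["wrist_force"]);plan((.5794,.032,.0731,-73.7))
E
```

```text
[-0.11758266  0.21507186  1.16016219] [-0.32618547 -0.8042653  15.27030617]
at [0.582  0.0311 0.0731] yaw -75.0 tilt 0.33
 lin mm [-2.3 -1.5 -0.1] n50 1 then dr [ 0.16 -0.29 -1.34]
```

>>> {"op": "servo_tool", "data": {
  "deltas": [
    {"jaw":0.1,"linear":[0,0,0],"dr":[0,0,1.5]},
    {"jaw":0.1,"linear":[0,0,0],"dr":[0,0,1.5]},
    {"jaw":0.1,"linear":[0,0,0],"dr":[0,0,0]},
    {"jaw":0.1,"linear":[0,0,0],"dr":[0,0,0]},
    {"jaw":0.1,"linear":[0,0,0],"dr":[0,0,0]}
  ]
}}

```text
clock: 26.25
ee_pos: [0.5824, 0.0311, 0.0731]
tool_rot: [0.002, 0.994, 0.106, 0.003]
wrist_force: [0.4, -1.9, 14.2]
width: 0.345
grip_force: 81.6
```

```bash
python3 - <<'E'
from h import *
s=robot.get_state();print(s["ft_torque"],s["wrist_force"]);plan((.5794,.032,.0731,-73.7))
E
```

```text
[-0.23505596 -0.05252642  2.21996666] [ 0.37478028 -1.91789264 14.24746671]
at [0.5824 0.0311 0.0731] yaw -77.8 tilt 0.4
 lin mm [-2.7 -1.5 -0. ] n50 1 then dr [ 0.23 -0.32 -4.12]
```

It is hard against the stop, so I'll ease off slightly to keep a moderate holding torque.

>>> {"op": "servo_tool", "data": {
  "deltas": [
    {"jaw":0.1,"linear":[0,0,0.0005],"dr":[0,0,-1.5]},
    {"jaw":0.1,"linear":[0,0,0],"dr":[0,0,0]},
    {"jaw":0.1,"linear":[0,0,0],"dr":[0,0,0]},
    {"jaw":0.1,"linear":[0,0,0],"dr":[0,0,0]}
  ]
}}

```text
clock: 26.65
ee_pos: [0.5824, 0.0312, 0.073]
tool_rot: [0.001, 0.993, 0.118, 0.003]
wrist_force: [0.4, -1.8, 15.7]
width: 0.345
grip_force: 74.7
```

```bash
python3 - <<'E'
from h import *
s=robot.get_state();print(s["ft_torque"],s["wrist_force"],s["grip_force"]);plan((.5794,.032,.0731,-73.7))
out=[]
for n,(a,b,c,e) in (("side",(190,330,120,250)),("wrist",(60,500,80,420))):
    p,d=robot.capture(n);out.append(cv2.resize(p[c:e,a:b,::-1],(400,int(400*(e-c)/(b-a))),interpolation=cv2.INTER_CUBIC))
h=max(o.shape[0] for o in out)
cv2.imwrite("pics/fin.png",np.hstack([cv2.copyMakeBorder(o,0,h-o.shape[0],0,0,0) for o in out]))
E
```

```text
[-0.2645021   0.19738705  1.37424408] [ 0.37055634 -1.76329946 15.71325554] 74.65339779853821
at [0.5824 0.0312 0.073 ] yaw -76.5 tilt 0.39
 lin mm [-2.8 -1.5 -0.1] n50 1 then dr [ 0.18 -0.34 -2.79]
```

View pics/fin.png

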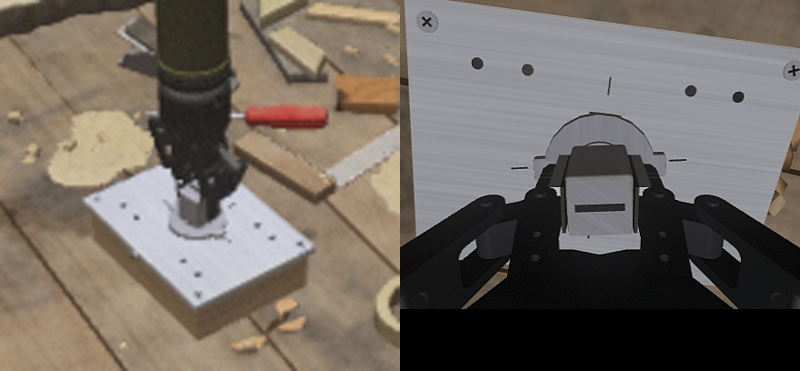

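The post's flange lies flush on the plate. Its ears at (540,165) and (658,162) line up with the home marks at (519,168) and (678,160). The torque of 1.4 Nm, well above the spring's 0.3 Nm, confirms it is against the stop.

```bash
python3 -c "
from workcell import robot
print(robot.hand_in())"
```

```text
the job is handed in; nothing more can be done
None
```

The job is handed in at about 27 s: all four chips are wiped off the plate, the block is back on the bench beside it, and the post is held flush and twisted to the stop.

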